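# Hang the paint scraper back in its spring-roller hook

### The arm

A 6-joint arm with a two-finger parallel gripper is mounted at the origin on the work surface. World frame = base frame: x ahead of the robot, y to its left, z up, the work surface at z = 0. Lengths are in m, angles in degrees, forces in N, time in s.
With the tool pointing down it reaches from about 0.4 to 0.825 m from the base axis. Payload 7 kg.
Tool frame: the origin (TCP) lies midway between the tips of the shut fingers; the grasp point (between the pads) lies 19 mm behind it (ctrl.hold_point_z is the distance from the TCP to the grasp point, in m); z points along the fingers, y is the line along which they close (so a half turn about z gives the same grasp; the last joint's range is limited). The gripper opens to 88 mm and grips with 3 to 60 N. Pads are 19 mm wide; open, the fingers measure 130 mm over their backs; the gripper's body (78 mm by 193 mm) begins 47 mm behind the grasp point.
Start: joints at [87.611, 20.546, 0.682, 0, -70.136, -16.507], TCP at [0.219, 0.639, 0.227] pointing down, gripper open.
Joint ranges: [-176.03, 176.03], [-82.01, 121.73], [-58.28, 71.71], [-173.87, 95.51], [-174.79, -0.11], [-173.66, 173.66]. Speed limits (degrees/s): [136.94, 136.94, 172.46, 180, 180, 180].

### API

Orientations are given as [roll, pitch, yaw] about the fixed x, y, z axes, in that order (R = Rz(yaw) Ry(pitch) Rx(roll)).
In Python, from plant import ctrl gives the robot as it stands.
- The arm moves only by the tool apply_moves, never from a script. Its argument "deltas" is a list of rows, each an object with "fingers": the finger opening in mm, from 0 to 87.6; "delta_pos": the shift along the tool's x, y, z in mm, a list of three; "angular": the turn, a rotation vector about the tool's x, y, z in degrees, a list of three. A call has 1 to 10 rows; each row is the pose to reach, as a shift and turn from the pose commanded when the call began, along the tool's axes at that moment; what a row does not reach only later rows make up. A row lasts 1/10 s, in which the tool goes at most 50 mm and 8.59 degrees, less where a joint would pass 70% of its speed; a pose out of reach is approached as far as the arm can. A call with a gripper value outside its range is refused whole. The fingers move at their own pace and stop on an object; the grip force is fixed at half the most. Time passes only in rows, so rows that repeat a pose let the fingers close. It gives the time, the measured TCP pose, the force, the opening and the grip force at its end, in the units of the state.
- ctrl.get_obs(): the state, without advancing time (a new reading comes with each control period).
- ctrl.snapshot(name): name is "side" or "top"; returns the picture (480x640x3 uint8, red, green, blue); there is no depth.
- ctrl.camera_params(name): a dict with "fx", "fy", "cx", "cy" (pixels), "cam_to_world" (4x4, takes a point from camera to world coordinates). Camera axes: x right, y up, looking along -z (the intrinsics and any distortion apply to the point x, -y, -z); pixel columns grow to the right and rows downward; lengths in m; the calibration is good to about 2 mm. A picture is of the moment at which its call begins. camera_params takes no time and is no camera call.
- ctrl.close_job(): hands the job in; it is judged then, once.
The state is a dict: "clock": time; "joint_pos": joint angles; "qvel": joint speeds; "tau": joint torques, N m; "tool_pos": TCP position; "orientation": TCP orientation; "force": force on the tool from outside, world axes, zero at the start; "moment": the same for the moment, N m; "opening": finger opening in m; "gripper_force": force on a finger pad.
Only numpy, scipy, OpenCV 4.12 (cv2) and the standard library are available. Lean on these libraries where they do the work, as an engineer would, in place of code of your own. Each camera call takes 0.05 s, during which the arm holds its last target. There are 200 camera calls.

### The job

Take the red-knobbed paint scraper out of the wooden block and hang it in the empty yellow middle hook of the tool rack, its blade edge-on to the rail like its neighbours. With its knob just over the prongs, slide it in between the sprung rollers and press it gently home until you feel the sprung pad behind them give about 3 mm, never more than 5 mm, without forcing anything; then let go so that it stays hanging, and do not knock the tools beside it or the things on the bench.

Things in the scene. Friction and masses are not known exactly. Their poses are not given: they have to be found in the camera images.
- scraper_knob (a point): Centre of the scraper's upright round red knob, where it is gripped: 32 mm in diameter, 50 mm tall (25 mm above and below this point). z up along the scraper's axis, x along the blade's width, y through the blade. About 0.25 kg; the same after half a turn. It starts upright with its blade in the wooden block
- scraper: The same scraper; origin at the middle of its knob's underside, same axes. Below the knob on one axis: steel neck 16 mm in diameter, 30 mm long; black handle 28 mm in diameter, 60 mm long; flat blade 60 mm wide, 5 mm thick, 45 mm long
- caddy: Fixed wooden block 110 x 60 x 60 mm (x, y, z), origin at the centre of its underside. A slot 63 x 8 mm, 52 mm deep in its top, long along x, holds the scraper's blade; the handle's foot rests on the block's top. Lift the scraper over 50 mm to clear it
- rack: Fixed rack; origin on the table under the front face of its rail (300 mm long, 30 mm deep, top 200 mm high). x: from the hook mouths into the rail, y along the rail, z up. 5 hooks point to -x at y = -104, -52, 0, 52, 104 mm: each two level prongs 100 mm long, 8 wide, 16 thick, tops at 200 mm, 20 mm gap, round ends. A tool hangs with its knob's underside on the prongs, its neck in the gap
- hook (a point): Mouth of the empty yellow hook (y = 0 of the rack): midway between the prong ends, level with their tops, 100 mm in front of the rail; axes as rack. Inside sit two sprung rollers standing 4 mm into the gap from each side, and a red sprung pad 14 mm behind the rollers' line. They are clamped at a depth that differs every time by up to 34 mm and is not measured: find it by feel
- pad (a joint): Pad travel, m: 0 free, 0.008 bottomed out. The neck's axis meets the pad at x = -56 to -22 mm of the rack; it meets the rollers 14 mm before that. Passing the rollers takes 3 to 6 N (more if pressed to one side); then the push drops, and the pad resists with 2 N plus 1.2 N per mm, plus 1 to 3 N of rubbing: stop at 3 to 4 mm. Once let go, the rollers keep the pad in by some 1 mm
- hammer: Hammer with an orange handle hanging in the hook at y = 104 mm of the rack, head along the hook, 30 mm wide, 28 mm high above the prongs; origin on the handle's axis at prong height
- putty_knife: Putty knife with a pale wooden knob (30 mm in diameter, 40 mm above the prongs) hanging in the hook at y = 52 mm; origin on its axis at prong height
- driver: Stubby screwdriver with a blue knob (30 mm in diameter, 45 mm above the prongs) hanging in the hook at y = -52 mm; origin on its axis at prong height
- rasp: Flat rasp with a green knob (30 mm in diameter, 40 mm above the prongs) hanging in the hook at y = -104 mm; origin on its axis at prong height
- putty_tin: Loose white tin, 80 mm in diameter, 55 mm high, on the bench; origin at its underside
- oil_jar: Loose amber jar, 56 mm in diameter, 75 mm high, on the bench; origin at its underside

How it is judged:
By the outcome, as a careful person would: the job done as asked, in the order asked, and still so for the second after the job is handed in, with the robot touching nothing.
It also fails if it takes over 64 s, if anything falls off the work surface, if the arm or the gripper's body presses on something with over 40 N, if the wrist force passes 120 N, or if a joint passes its speed limit or range.

## Working session

There is one attempt and no reset: what is moved stays moved. The work goes in short steps, Python scripts to look and compute and a tool call to move; the robot and the scene stay as the last step left them, time stands still between calls to the robot, and variables do not carry over. Pictures are saved under pics/ and viewed, at most 10 in all, crops included, and the job is handed in when it is done.

Besides the shell and the picture viewer there is one more tool, called after "Call:" as name([rows], argument=value, ...), one row to a line, values as JSON. apply_moves: Moves the arm, as the interface text tells. Its arguments: {"type":"object","properties":{"deltas":{"type":"array"}},"required":["deltas"]}

```bash
mkdir -p pics; ls
python3 - <<'E'
from plant import ctrl
import cv2
for n in("side","top"):
    cv2.imwrite(f"pics/{n}0.png",ctrl.snapshot(n)[:,:,::-1]); print(n,ctrl.camera_params(n))
print(ctrl.get_obs())
E
```

```text
pics
side {'fx': 569.6859780889364, 'fy': 569.6859780889364, 'cx': 317.57536616610224, 'cy': 237.0390370704144, 'cam_to_world': array([[-0.80309638,  0.43547802, -0.40668796,  0.10940093],
       [-0.59566736, -0.60362445,  0.52992255,  0.57536694],
       [-0.01471717,  0.66782963,  0.74416866,  0.9486937 ],
       [ 0.        ,  0.        ,  0.        ,  1.        ]])}
top {'fx': 508.9771806724477, 'fy': 508.9771806724477, 'cx': 327.36462691691895, 'cy': 250.06621919962336, 'cam_to_world': array([[-0.00719299,  0.98595862, -0.16683483,  0.41098109],
       [-0.99931818, -0.01312955, -0.03450781,  0.00389615],
       [-0.03621374,  0.16647286,  0.98538082,  1.039759  ],
       [ 0.        ,  0.        ,  0.        ,  1.        ]])}
{'clock': 0.1, 'joint_pos': array([ 8.76119364e+01,  2.05869125e+01,  6.40756329e-01, -1.94335860e-02,
       -7.01346550e+01, -1.65077077e+01]), 'qvel': array([ 0.03199935, -0.04501569,  0.2171405 , -0.00478704, -0.03518386,
       -0.05484135]), 'tau': array([-2.94195153e-03, -5.84161162e+01,  2.93750954e+01,  7.01545447e+00,
        1.02027258e-02, -5.37415565e-05]), 'tool_pos': array([0.2184624 , 0.63822573, 0.22572892]), 'orientation': array([ 1.79917328e+02, -5.44744258e-03, -1.89023840e+01]), 'force': array([ 0.21522851, -0.98121473,  0.21032064]), 'moment': array([ 0.01906076, -0.02170234, -0.0710322 ]), 'gripper_force': 0.0, 'opening': 0.08737660450390787}
```

View pics/side0.png

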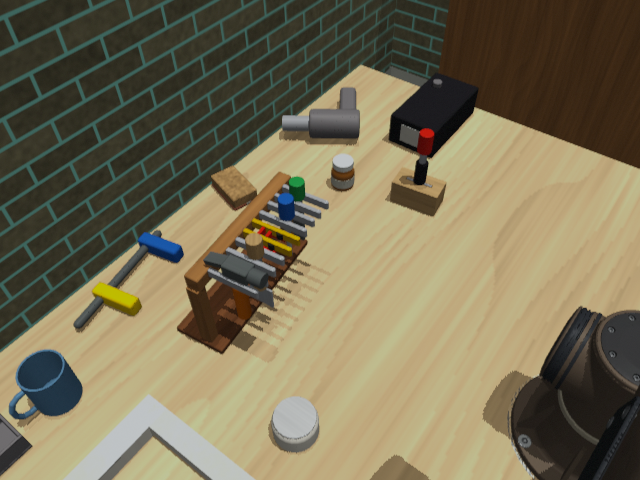

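View pics/top0.png

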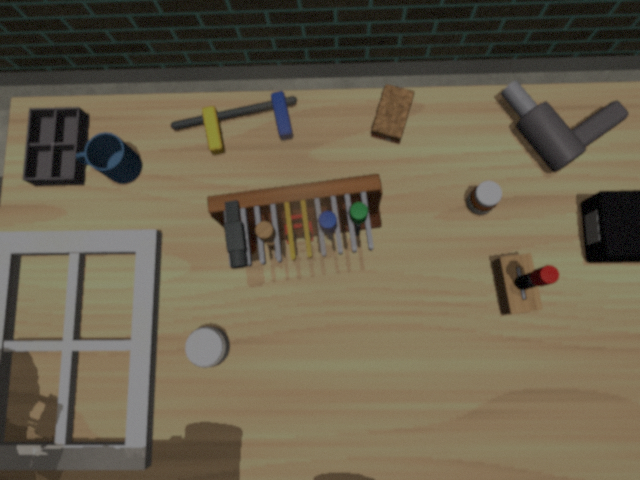

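```bash
cat > h.py <<'E'
import numpy as np,cv2
from plant import ctrl
def ray(n,u,v):
    c=ctrl.camera_params(n);M=c["cam_to_world"]
    d=M[:3,:3]@np.array([(u-c["cx"])/c["fx"],-(v-c["cy"])/c["fy"],-1]);return M[:3,3],d
def onz(n,u,v,z):
    o,d=ray(n,u,v);return o+d*(z-o[2])/d[2]
def tri(p,q):
    o,d=ray("top",*p);a,b=ray("side",*q)
    s=np.linalg.lstsq(np.c_[d,-b],a-o,rcond=None)[0];P=o+s[0]*d;Q=a+s[1]*b
    return (P+Q)/2,np.linalg.norm(P-Q)
def blobs(im,hl,hh,smin=120,vmin=50,amin=15):
    h=cv2.cvtColor(im,cv2.COLOR_BGR2HSV);m=cv2.inRange(h,(hl,smin,vmin),(hh,255,255))
    n,l,st,c=cv2.connectedComponentsWithStats(m)
    return [(c[i].round(1),st[i]) for i in range(1,n) if st[i][4]>=amin],l
E
python3 - <<'E'
from h import *
for n in("top","side"):
    im=cv2.imread(f"pics/{n}0.png")
    for k,a,b,s in(("red",0,4,180),("yel",24,32,150),("blue",108,125,120),("green",50,75,150)):
        print(n,k,[(c.tolist(),st.tolist()) for c,st in blobs(im,a,b,s)[0]])
t=cv2.imread("pics/top0.png");s=cv2.imread("pics/side0.png")
A=cv2.resize(t[165:315,200:400],None,fx=4,fy=4,interpolation=cv2.INTER_CUBIC);cv2.imwrite("pics/rt.png",A)
A=cv2.resize(s[165:315,175:335],None,fx=4,fy=4,interpolation=cv2.INTER_CUBIC);cv2.imwrite("pics/rs.png",A)
A=np.hstack([cv2.resize(t[240:325,480:570],None,fx=4,fy=4,interpolation=cv2.INTER_CUBIC)[:340],cv2.resize(s[125:210,380:470],None,fx=4,fy=4,interpolation=cv2.INTER_CUBIC)]);cv2.imwrite("pics/c.png",A)
E
```

```text
top red [([548.0, 274.5], [539, 266, 19, 18, 242])]
top yel [([211.5, 127.7], [203, 107, 18, 43, 465])]
top blue [([280.2, 109.4], [272, 92, 17, 39, 387]), ([329.4, 219.2], [324, 212, 12, 15, 128])]
top green []
side red [([425.3, 141.0], [417, 128, 18, 27, 369]), ([261.8, 230.6], [258, 227, 7, 8, 36]), ([269.1, 234.3], [265, 231, 9, 7, 32])]
side yel [([276.3, 229.5], [252, 219, 48, 22, 197]), ([247.6, 230.9], [243, 229, 11, 5, 33]), ([276.5, 243.4], [262, 236, 30, 15, 127]), ([117.1, 298.1], [92, 282, 49, 33, 843])]
side blue [([286.0, 209.7], [277, 193, 18, 28, 264]), ([164.1, 252.3], [139, 241, 44, 21, 321])]
side green [([297.0, 188.0], [289, 177, 16, 24, 302])]
```

View pics/rt.png

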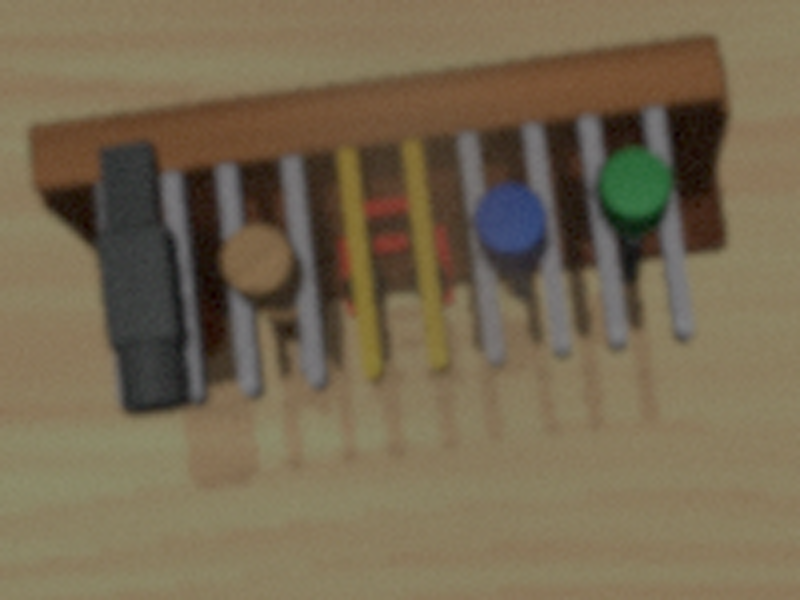

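View pics/c.png

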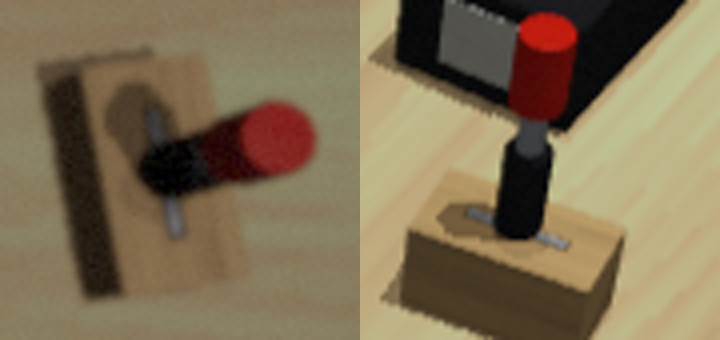

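View pics/rs.png

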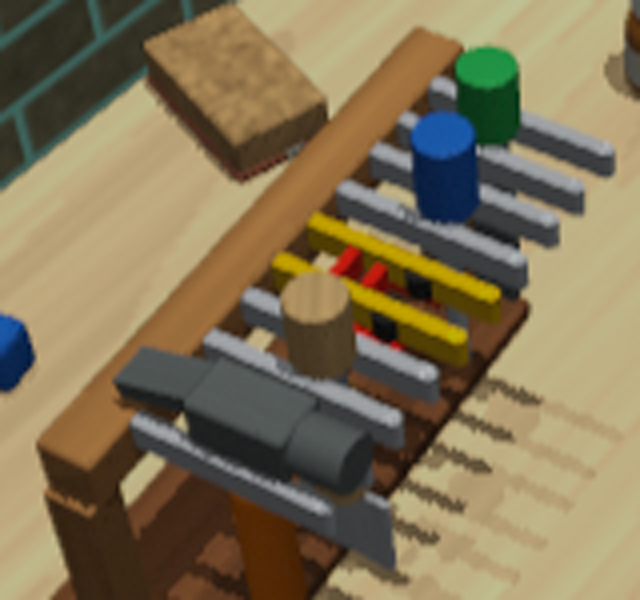

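Run:
```python
from h import *
f=lambda x,y,ox,oy:((x+.5)/4-.5+ox,(y+.5)/4-.5+oy)
T=lambda x,y:f(x,y,200,165); S=lambda x,y:f(x,y,175,165)
P=lambda s,v:print(s,np.round(v,4))
L,R=onz("top",*T(375,378),.2),onz("top",*T(440,368),.2);l,r=onz("top",*T(348,150),.2),onz("top",*T(413,141),.2)
P("mouth",(L+R)/2);P("gap",np.linalg.norm(L-R));P("root",(l+r)/2)
for a,b in((L,l),(R,r)): P("len,yaw",[np.linalg.norm(a-b),np.degrees(np.arctan2(*(b-a)[[1,0]]))])
a,b=onz("top",*T(40,187),.2),onz("top",*T(722,106),.2);P("rail front",[np.linalg.norm(a-b),*np.degrees(np.arctan2(*(b-a)[[1,0]]))[None]+90]);P("railmid",(a+b)/2)
sl,sr=onz("side",*S(467,335),.2),onz("side",*S(500,295),.2);P("side mouth",(sl+sr)/2)
for n,x,y,z in(("blue",511,216,.245),("green",636,188,.24),("pale",258,260,.24)):P(n,onz("top",*T(x,y),z))
for n,x,y,z in(("blue",444,130,.245),("green",488,66,.24),("pale",316,295,.24)):P(n+"S",onz("side",*S(x,y),z))
P("pad red", onz("top",*T(387,205),.19));P("red2",onz("top",*T(390,242),.19))
# scraper
C=lambda x,y:f(x,y,480,240);D=lambda x,y:f(x-360,y,380,125)
q=tri(C(279,138),D(547,32));P("knob top tri",q[0]);P("err",q[1])
P("ktop@.195",onz("top",*C(279,138),.20));
a,b=onz("top",*C(150,108),.06),onz("top",*C(178,238),.06);P("bladeT",[*(a+b)/2,np.linalg.norm(a-b),np.degrees(np.arctan2(*(b-a)[[1,0]]))])
a,b=onz("side",*D(468,212),.06),onz("side",*D(568,245),.06);P("bladeS",[*(a+b)/2,np.linalg.norm(a-b),np.degrees(np.arctan2(*(b-a)[[1,0]]))])
a,b=onz("top",*C(78,72),.06),onz("top",*C(118,292),.06);P("caddy edge",[np.linalg.norm(a-b),np.degrees(np.arctan2(*(b-a)[[1,0]]))])
P("tin",onz("top",206,346,.055));P("jar",onz("top",487,194,.075))
```

```text
mouth [0.5405 0.0767 0.2   ]
gap 0.0275
root [0.6388 0.0884 0.2   ]
len,yaw [0.0992 6.9128]
len,yaw [0.0988 6.6277]
rail front [0.2932 6.0049]
railmid [0.6383 0.0886 0.2   ]
side mouth [0.541  0.0767 0.2   ]
blue [0.5966 0.0313 0.245 ]
green [ 0.6085 -0.019   0.24  ]
pale [0.5812 0.1337 0.24  ]
blueS [0.5966 0.031  0.245 ]
greenS [ 0.61   -0.0175  0.24  ]
paleS [0.5816 0.1357 0.24  ]
pad red [0.6151 0.0865 0.19  ]
red2 [0.5989 0.0852 0.19  ]
knob top tri [ 0.5088 -0.3297  0.1994]
err 0.0006
ktop@.195 [ 0.5084 -0.3296  0.2   ]
bladeT [ 5.087000e-01 -3.299000e-01  6.000000e-02  6.290000e-02 -1.719159e+02]
bladeS [ 5.081000e-01 -3.299000e-01  6.000000e-02  6.080000e-02 -1.715142e+02]
caddy edge [ 1.060000e-01 -1.734567e+02]
tin [0.3941 0.2728 0.055 ]
jar [ 0.6804 -0.2726  0.075 ]
```

The side and top views agree to about 2 mm. The scraper's knob top triangulates to z = 0.199, where it must be 0.200. The knob axis is at (0.509, -0.330), blade yaw about 8°. The hook mouth is at (0.5407, 0.0767), rack yaw about 6.6°. I'm setting out now.

```bash
cat >> h.py <<'E'
from scipy.spatial.transform import Rotation as Ro
def go(p,yaw,pos=None,ori=None):
    o=ctrl.get_obs();A=Ro.from_euler("xyz",o["orientation"] if ori is None else ori,degrees=True)
    B=Ro.from_euler("xyz",[180,0,yaw],degrees=True)
    d=A.inv().apply(np.array(p)-(o["tool_pos"] if pos is None else pos))*1e3
    print(np.round(d,1),np.round((A.inv()*B).as_rotvec(degrees=True),2))
E
python3 -c "
from h import *
s=dict(pos=[.219,.639,.227],ori=[180,0,-18.9])
go([.45,.25,.33],-82,**s)"
```

```text
[ 344.5  293.2 -103. ] [-0.  -0.  63.1]
```

Call:
apply_moves([
  {"fingers": 80,"delta_pos": [0,0,-50],"angular": [0,0,0]},
  {"fingers": 80,"delta_pos": [0,0,-103],"angular": [0,0,8]},
  {"fingers": 80,"delta_pos": [344,293,-103],"angular": [0,0,63]},
  {"fingers": 80,"delta_pos": [344,293,-103],"angular": [0,0,63]},
  {"fingers": 80,"delta_pos": [344,293,-103],"angular": [0,0,63]},
  {"fingers": 80,"delta_pos": [344,293,-103],"angular": [0,0,63]},
  {"fingers": 80,"delta_pos": [344,293,-103],"angular": [0,0,63]},
  {"fingers": 80,"delta_pos": [344,293,-103],"angular": [0,0,63]},
  {"fingers": 80,"delta_pos": [344,293,-103],"angular": [0,0,63]},
  {"fingers": 80,"delta_pos": [344,293,-103],"angular": [0,0,63]},
])

```text
clock: 1.1
tool_pos: [0.4231, 0.2926, 0.3292]
orientation: [180.0, 0.0, -82.0]
force: [0.8, 0.5, 0.5]
opening: 0.0799
gripper_force: 0.0
```

```bash
python3 -c "
from h import *
o=ctrl.get_obs();print(o['tool_pos'],o['orientation'],o['clock'])
go([.5086,-.3298,.25],-82)"
```

```text
[0.42309147 0.29260898 0.3292009 ] [ 1.79994909e+02  8.11128862e-03 -8.20010145e+01] 1.1
[628.3   1.9  79.1] [ 0.01  0.01 -0.  ]
```

Call:
apply_moves([
  {"fingers": 80,"delta_pos": [500,2,0],"angular": [0,0,0]},
  {"fingers": 80,"delta_pos": [500,2,0],"angular": [0,0,0]},
  {"fingers": 80,"delta_pos": [500,2,0],"angular": [0,0,0]},
  {"fingers": 80,"delta_pos": [500,2,0],"angular": [0,0,0]},
  {"fingers": 80,"delta_pos": [500,2,0],"angular": [0,0,0]},
  {"fingers": 80,"delta_pos": [500,2,0],"angular": [0,0,0]},
  {"fingers": 80,"delta_pos": [500,2,0],"angular": [0,0,0]},
  {"fingers": 80,"delta_pos": [500,2,0],"angular": [0,0,0]},
  {"fingers": 80,"delta_pos": [500,2,0],"angular": [0,0,0]},
  {"fingers": 80,"delta_pos": [500,2,0],"angular": [0,0,0]},
])

```text
clock: 2.1
tool_pos: [0.4909, -0.2028, 0.3292]
orientation: [-180.0, 0.0, -81.9]
force: [1.3, 0.7, 0.1]
opening: 0.0797
gripper_force: 0.0
```

```bash
python3 -c "
from h import *
o=ctrl.get_obs();print(o['tool_pos'],o['orientation'],o['clock'])
go([.5086,-.3298,.24],-82)"
```

```text
[ 0.4908579  -0.2027644   0.32915094] [-1.79992485e+02  1.15909806e-02 -8.18940607e+01] 2.1
[128.3   0.4  89.1] [-0.01  0.01  0.11]
```

Call:
apply_moves([
  {"fingers": 80,"delta_pos": [128,0,0],"angular": [0,0,0]},
  {"fingers": 80,"delta_pos": [128,0,0],"angular": [0,0,0]},
  {"fingers": 80,"delta_pos": [128,0,0],"angular": [0,0,0]},
  {"fingers": 80,"delta_pos": [128,0,50],"angular": [0,0,0]},
  {"fingers": 80,"delta_pos": [128,0,88],"angular": [0,0,0]},
  {"fingers": 80,"delta_pos": [128,0,88],"angular": [0,0,0]},
  {"fingers": 80,"delta_pos": [128,0,88],"angular": [0,0,0]},
])

```text
clock: 2.8
tool_pos: [0.5093, -0.3277, 0.2418]
orientation: [179.9, -0.0, -81.9]
force: [0.4, -0.3, 0.5]
opening: 0.0803
gripper_force: 0.0
```

Run:
```python
from h import *
o=ctrl.get_obs();print(o['tool_pos'],o['orientation'],o['clock'],o['force'])
go([.5086,-.3298,.156],-82)
t=ctrl.snapshot("top")[:,:,::-1];s=ctrl.snapshot("side")[:,:,::-1]
A=np.hstack([cv2.resize(t[210:330,470:590],None,fx=3.3,fy=3.3),cv2.resize(s[60:180,360:480],None,fx=3.3,fy=3.3)]);cv2.imwrite("pics/g1.png",A)
```

```text
[ 0.50927103 -0.32773735  0.24181363] [ 1.79922634e+02 -2.38847247e-02 -8.18739513e+01] 2.8 [ 0.39966529 -0.30914977  0.50149369]
[ 1.9  0.8 85.8] [ 0.08 -0.02  0.13]
```

View pics/g1.png

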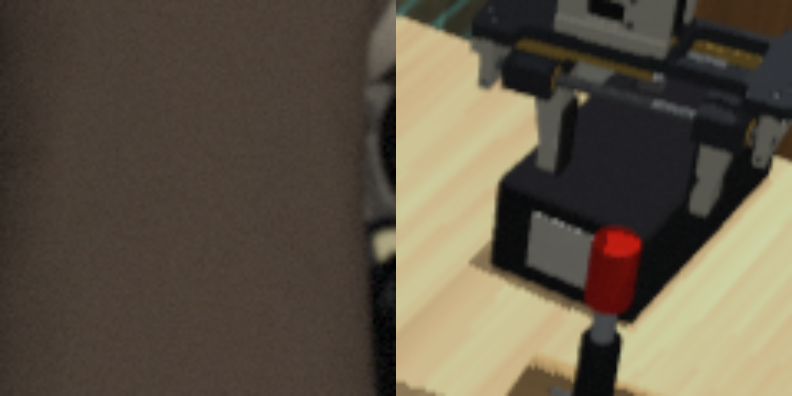

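The side view shows the fingers on either side of the red knob (knob top at crop (615, 240)), so I'm descending and gripping.

Call:
apply_moves([
  {"fingers": 80,"delta_pos": [1,1,30],"angular": [0,0,0]},
  {"fingers": 80,"delta_pos": [1,1,60],"angular": [0,0,0]},
  {"fingers": 80,"delta_pos": [1,1,84],"angular": [0,0,0]},
  {"fingers": 80,"delta_pos": [1,1,84],"angular": [0,0,0]},
  {"fingers": 80,"delta_pos": [1,1,84],"angular": [0,0,0]},
])

```text
clock: 3.4
tool_pos: [0.5096, -0.3289, 0.1595]
orientation: [-179.9, -0.1, -81.8]
force: [0.4, 0.2, 1.3]
opening: 0.0803
gripper_force: 0.0
```

```bash
python3 -c "
from h import *
o=ctrl.get_obs();print(o['tool_pos'],o['orientation'],o['clock'],o['force'])
go([.5086,-.3298,.158],-82)"
```

```text
[ 0.50964376 -0.32890876  0.1594528 ] [-1.79889655e+02 -9.39683071e-02 -8.18466774e+01] 3.4 [0.42503317 0.20443683 1.34571091]
[0.7 1.2 1.5] [-0.11 -0.09  0.15]
```

Call:
apply_moves([
  {"fingers": 60,"delta_pos": [1,1,1],"angular": [0,0,0]},
  {"fingers": 40,"delta_pos": [1,1,1],"angular": [0,0,0]},
  {"fingers": 25,"delta_pos": [1,1,1],"angular": [0,0,0]},
  {"fingers": 20,"delta_pos": [1,1,1],"angular": [0,0,0]},
  {"fingers": 20,"delta_pos": [1,1,1],"angular": [0,0,0]},
  {"fingers": 20,"delta_pos": [1,1,1],"angular": [0,0,0]},
  {"fingers": 20,"delta_pos": [1,1,1],"angular": [0,0,0]},
])

```text
clock: 4.1
tool_pos: [0.5081, -0.3297, 0.1564]
orientation: [-179.9, -0.0, -81.9]
force: [2.8, -0.3, -1.1]
opening: 0.0318
gripper_force: 29.9
```

Call:
apply_moves([
  {"fingers": 20,"delta_pos": [0,0,-10],"angular": [0,0,0]},
  {"fingers": 20,"delta_pos": [0,0,-25],"angular": [0,0,0]},
  {"fingers": 20,"delta_pos": [0,0,-45],"angular": [0,0,0]},
  {"fingers": 20,"delta_pos": [0,0,-65],"angular": [0,0,0]},
  {"fingers": 20,"delta_pos": [0,0,-80],"angular": [0,0,0]},
  {"fingers": 20,"delta_pos": [0,0,-80],"angular": [0,0,0]},
  {"fingers": 20,"delta_pos": [0,0,-80],"angular": [0,0,0]},
])

```text
clock: 4.8
tool_pos: [0.5071, -0.3294, 0.2358]
orientation: [180.0, 0.0, -81.9]
force: [-0.5, 0.3, -3.6]
opening: 0.0318
gripper_force: 29.9
```

```bash
python3 -c "
from h import *
o=ctrl.get_obs();print(o['tool_pos'],o['orientation'],o['clock'],o['force'])
th=np.radians(6.6);m=np.array([.5407,.0767]);p=m-.085*np.array([np.cos(th),np.sin(th)]);print(p)
go([*p,.236],-83.5)"
```

```text
[ 0.50706995 -0.32936625  0.23584084] [ 1.79974195e+02  4.15803633e-02 -8.19093410e+01] 4.8 [-0.50958754  0.25029608 -3.64998091]
[0.45626331 0.06693034]
[-3.995e+02 -5.500e+00  1.000e-01] [0.03 0.04 1.59]
```

Call:
apply_moves([
  {"fingers": 20,"delta_pos": [-15,0,0],"angular": [0,0,0]},
  {"fingers": 20,"delta_pos": [-45,-1,0],"angular": [0,0,0]},
  {"fingers": 20,"delta_pos": [-85,-1,0],"angular": [0,0,0.5]},
  {"fingers": 20,"delta_pos": [-130,-2,0],"angular": [0,0,1]},
  {"fingers": 20,"delta_pos": [-175,-3,0],"angular": [0,0,1.5]},
  {"fingers": 20,"delta_pos": [-220,-3,0],"angular": [0,0,1.6]},
  {"fingers": 20,"delta_pos": [-265,-4,0],"angular": [0,0,1.6]},
  {"fingers": 20,"delta_pos": [-310,-4,0],"angular": [0,0,1.6]},
  {"fingers": 20,"delta_pos": [-340,-5,0],"angular": [0,0,1.6]},
  {"fingers": 20,"delta_pos": [-370,-5.5,0],"angular": [0,0,1.6]},
])

```text
clock: 5.8
tool_pos: [0.4593, 0.039, 0.2354]
orientation: [179.9, -0.0, -83.4]
force: [0.9, -0.5, -3.2]
opening: 0.0317
gripper_force: 30.0
```

```bash
python3 -c "
from h import *
o=ctrl.get_obs();print(o['tool_pos'],o['orientation'],o['clock'],o['force'])
go([.4563,.0669,.220],-83.4)"
```

```text
[0.45931312 0.03903438 0.23535614] [ 1.79914176e+02 -9.77049753e-03 -8.34367437e+01] 5.8 [ 0.87961806 -0.51871567 -3.15641866]
[-28.   -0.2  15.4] [ 0.09 -0.01 -0.04]
```

Call:
apply_moves([
  {"fingers": 20,"delta_pos": [-15,0,0],"angular": [0,0,0]},
  {"fingers": 20,"delta_pos": [-28,0,8],"angular": [0,0,0]},
  {"fingers": 20,"delta_pos": [-28,0,20],"angular": [0,0,0]},
  {"fingers": 20,"delta_pos": [-28,0,23],"angular": [0,0,0]},
  {"fingers": 20,"delta_pos": [-28,0,23],"angular": [0,0,0]},
  {"fingers": 20,"delta_pos": [-28,0,23],"angular": [0,0,0]},
])

```text
clock: 6.4
tool_pos: [0.4577, 0.0646, 0.2131]
orientation: [180.0, -0.0, -83.5]
force: [0.4, -0.5, -3.6]
opening: 0.0311
gripper_force: 30.0
```

Run:
```python
from h import *
o=ctrl.get_obs();print(o['tool_pos'],o['orientation'],o['clock'],o['force'])
t=ctrl.snapshot("top")[:,:,::-1];s=ctrl.snapshot("side")[:,:,::-1]
cv2.imwrite("pics/t2.png",t);cv2.imwrite("pics/s2.png",s)
print([(c.tolist(),st.tolist()) for c,st in blobs(s,0,4,180)[0]])
A=np.hstack([cv2.resize(t[180:330,240:340],None,fx=4,fy=4),cv2.resize(s[180:330,235:335],None,fx=4,fy=4)]);cv2.imwrite("pics/g2.png",A)
```

```text
[0.45773761 0.06455713 0.21307322] [ 1.79974670e+02 -2.64026525e-02 -8.35498530e+01] 6.4 [ 0.42760142 -0.48191767 -3.55154846]
[([261.8, 230.6], [258, 227, 7, 8, 36]), ([268.9, 234.3], [265, 231, 8, 7, 31]), ([337.3, 253.1], [330, 241, 16, 24, 280])]
```

View pics/g2.png

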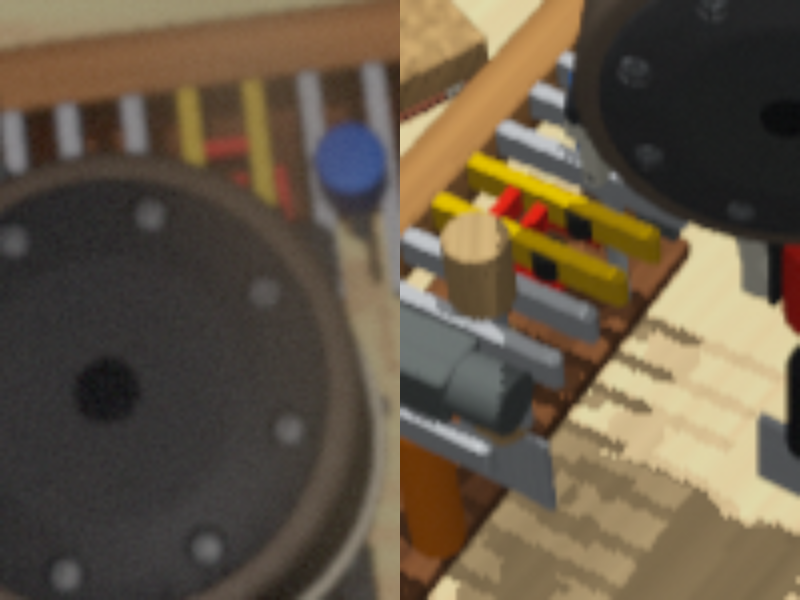

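Run:
```python
from h import *
s=cv2.imread("pics/s2.png")
A=np.hstack([cv2.resize(s[225:325,315:395],None,fx=6,fy=6,interpolation=cv2.INTER_NEAREST)]);cv2.imwrite("pics/h2.png",A)
g=s.max(2)
for v in range(262,300,4): print(v,g[v,322:366].tolist())
# projection of expected axis points
c=ctrl.camera_params("side");M=np.linalg.inv(c["cam_to_world"])
for z in(.2067+.025,.2067,.1767,.147,.1167,.0717):
    p=M@np.array([.4577,.0646,z,1]);print(round(z,3),np.round([c["cx"]+c["fx"]*p[0]/-p[2],c["cy"]-c["fy"]*p[1]/-p[2]],1))
```

```text
262 [225, 224, 225, 224, 225, 224, 225, 224, 224, 224, 204, 134, 103, 101, 102, 102, 103, 102, 102, 102, 99, 100, 99, 63, 25, 89, 103, 103, 102, 102, 103, 105, 92, 92, 161, 221, 224, 224, 224, 225, 224, 225, 225, 224]
266 [225, 225, 225, 224, 225, 225, 225, 225, 225, 225, 224, 202, 125, 80, 82, 85, 87, 86, 84, 83, 80, 76, 84, 188, 223, 225, 224, 224, 214, 194, 166, 185, 222, 224, 224, 224, 224, 224, 225, 225, 224, 225, 225, 225]
270 [214, 214, 219, 220, 224, 225, 225, 225, 225, 177, 60, 19, 20, 66, 82, 85, 86, 86, 85, 82, 78, 76, 35, 21, 19, 138, 221, 224, 224, 224, 225, 224, 224, 225, 225, 225, 225, 225, 224, 224, 224, 224, 225, 224]
274 [224, 224, 224, 220, 221, 217, 216, 212, 217, 152, 46, 16, 19, 22, 18, 18, 21, 19, 20, 20, 20, 20, 19, 19, 15, 163, 222, 225, 225, 225, 225, 225, 225, 225, 224, 225, 224, 224, 224, 225, 224, 224, 225, 225]
278 [225, 224, 225, 224, 225, 224, 225, 225, 225, 153, 46, 16, 16, 17, 15, 15, 19, 17, 15, 18, 16, 17, 16, 17, 17, 184, 223, 225, 225, 225, 225, 225, 224, 225, 225, 225, 224, 224, 225, 225, 225, 225, 224, 224]
282 [212, 215, 224, 207, 214, 224, 22
[... 398 characters left out ...]
6, 85, 84, 84, 83, 83, 61, 24, 19, 18, 18, 16, 18, 15, 15, 16, 15, 18, 17, 13, 15, 80, 220, 225, 224, 225, 225, 224, 225, 224, 225, 225, 225, 224, 225, 225, 224, 224, 224, 224, 225]
294 [225, 225, 143, 85, 83, 83, 83, 83, 82, 85, 83, 69, 50, 29, 20, 15, 16, 15, 18, 15, 17, 34, 63, 93, 98, 172, 179, 196, 209, 215, 224, 225, 225, 224, 224, 224, 224, 224, 224, 224, 225, 225, 224, 224]
298 [225, 224, 159, 88, 84, 84, 84, 84, 83, 82, 83, 83, 82, 83, 83, 83, 83, 83, 84, 84, 84, 84, 84, 83, 83, 83, 83, 83, 82, 84, 91, 79, 193, 223, 224, 225, 225, 225, 224, 225, 224, 225, 225, 225]
0.232 [338.7 248.4]
0.207 [338.5 258. ]
0.177 [338.3 269.1]
0.147 [338.1 279.6]
0.117 [337.9 289.9]
0.072 [337.6 304.3]
```

View pics/h2.png

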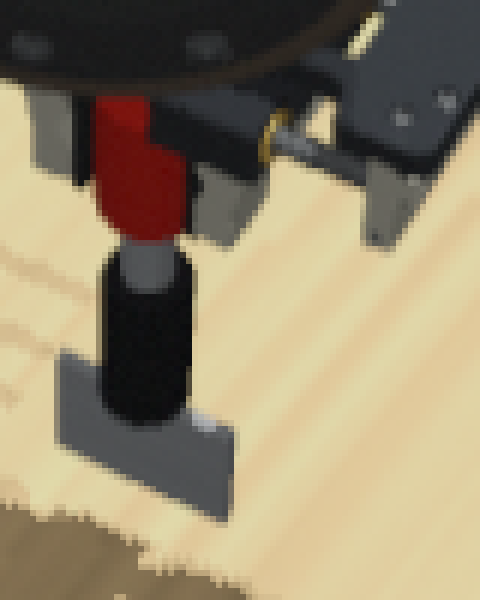

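Run:
```python
from h import *
a,b=onz("side",324.7,299.0,.0717),onz("side",353.2,311.5,.0717);d=a-b
print(a,b,np.linalg.norm(d),np.degrees(np.arctan2(d[1],d[0])),(a+b)/2)
a,b=onz("side",324.2,283.5,.1167),onz("side",353.2,296.2,.1167);d=a-b
print(a,b,np.linalg.norm(d),np.degrees(np.arctan2(d[1],d[0])),(a+b)/2)
o=ctrl.get_obs();print(o['tool_pos'],o['orientation'],o['clock'],o['force'])
th=np.radians(6.6);m=np.array([.5407,.0767]);u=np.array([np.cos(th),np.sin(th)])
p=m-.05*u;go([*p,.2105],-83.4)
```

```text
[0.48433481 0.06900048 0.0717    ] [0.42500486 0.06092015 0.0717    ] 0.059877660546641724 7.755573771135601 [0.45466983 0.06496032 0.0717    ]
[0.48626793 0.06748677 0.1167    ] [0.42735201 0.06000847 0.1167    ] 0.05938863586056486 7.2339588839969196 [0.45680997 0.06374762 0.1167    ]
[0.45793497 0.06477678 0.21345996] [-1.79978235e+02  1.66620729e-03 -8.35508948e+01] 6.5 [-1.60653352  1.09502488 -3.46010623]
[ -2.4 -33.6   3. ] [-0.02  0.   -0.15]
```

The side view shows the scraper held straight: blade 59.9 mm long, yaw about 7.5°, and its axis within 0.5 mm sideways of the TCP. The correction is 2.4 mm sideways and 0.7° of yaw.

Call:
apply_moves([
  {"fingers": 20,"delta_pos": [-1,-8,1],"angular": [0,0,0.4]},
  {"fingers": 20,"delta_pos": [-2.4,-20,2],"angular": [0,0,0.7]},
  {"fingers": 20,"delta_pos": [-2.4,-28,3],"angular": [0,0,0.7]},
  {"fingers": 20,"delta_pos": [-2.4,-33,4],"angular": [0,0,0.7]},
  {"fingers": 20,"delta_pos": [-2.4,-33,4],"angular": [0,0,0.7]},
  {"fingers": 20,"delta_pos": [-2.4,-33,4],"angular": [0,0,0.7]},
  {"fingers": 20,"delta_pos": [-2.4,-33,4],"angular": [0,0,0.7]},
])

```text
clock: 7.2
tool_pos: [0.49, 0.0713, 0.2092]
orientation: [180.0, -0.0, -84.2]
force: [-0.1, 0.6, -2.7]
opening: 0.0316
gripper_force: 30.0
```

```bash
cat >> h.py <<'E'
th=np.radians(6.6);m=np.array([.5407,.0767]);u=np.array([np.cos(th),np.sin(th)]);w=np.array([-u[1],u[0]])
def st():
    o=ctrl.get_obs();d=o["tool_pos"][:2]-m;f=o["force"]
    print("depth %.1f lat %.1f z %.1f yaw %.2f t %.1f | F in %.1f lat %.1f z %.1f"%(d@u*1e3,d@w*1e3,o["tool_pos"][2]*1e3,o["orientation"][2],o["clock"],f[:2]@u,f[:2]@w,f[2]),"M",np.round(o["moment"],2))
E
python3 - <<'E'
from h import *
st()
s=ctrl.snapshot("side")[:,:,::-1];cv2.imwrite("pics/s3.png",s)
g=s.max(2).astype(int)
c=ctrl.camera_params("side");M=np.linalg.inv(c["cam_to_world"]);o=ctrl.get_obs()["tool_pos"]
for dz in(.0364,.0514,.0664,.0814):
    p=M@np.array([o[0],o[1],o[2]-dz,1]);U,V=c["cx"]+c["fx"]*p[0]/-p[2],c["cy"]-c["fy"]*p[1]/-p[2]
    r=g[int(round(V)),int(U)-14:int(U)+16];print(round(U,1),round(V,1),int(U)-14,r.tolist())
E
```

```text
depth -51.0 lat 0.4 z 209.2 yaw -84.20 t 7.2 | F in 0.0 lat 0.7 z -2.7 M [ 0.16 -0.04 -0.06]
321.0 264.5 307 [131, 132, 187, 190, 218, 224, 225, 225, 105, 26, 20, 77, 84, 86, 86, 88, 85, 81, 78, 75, 29, 19, 110, 221, 225, 225, 225, 225, 225, 225]
321.1 269.8 307 [211, 212, 213, 224, 225, 225, 225, 192, 69, 16, 19, 19, 22, 19, 21, 20, 20, 20, 20, 19, 18, 16, 15, 185, 223, 225, 225, 224, 224, 225]
321.2 275.0 307 [215, 221, 221, 220, 225, 225, 225, 193, 69, 16, 17, 17, 17, 16, 18, 15, 15, 16, 16, 17, 16, 16, 14, 184, 223, 225, 225, 225, 225, 225]
321.3 280.2 307 [225, 145, 97, 98, 101, 116, 161, 188, 69, 18, 16, 15, 18, 16, 16, 15, 19, 17, 15, 14, 13, 18, 15, 184, 223, 225, 225, 225, 225, 225]
```

Sideways error is about zero, so I'm approaching the mouth.

Call:
apply_moves([
  {"fingers": 20,"delta_pos": [0,-8,0],"angular": [0,0,0]},
  {"fingers": 20,"delta_pos": [0,-18,0],"angular": [0,0,0]},
  {"fingers": 20,"delta_pos": [0,-28,0],"angular": [0,0,0]},
  {"fingers": 20,"delta_pos": [0,-36,0],"angular": [0,0,0]},
  {"fingers": 20,"delta_pos": [0,-40,0],"angular": [0,0,0]},
  {"fingers": 20,"delta_pos": [0,-40,0],"angular": [0,0,0]},
  {"fingers": 20,"delta_pos": [0,-40,0],"angular": [0,0,0]},
])

```text
clock: 7.95
tool_pos: [0.5298, 0.0753, 0.2089]
orientation: [180.0, -0.0, -84.2]
force: [0.2, -0.2, -2.4]
opening: 0.0318
gripper_force: 30.0
```

Run:
```python
from h import *
st();p=m+.015*u;go([*p,.209],-84)
s=ctrl.snapshot("side")[:,:,::-1];cv2.imwrite("pics/s4.png",s)
cv2.imwrite("pics/g4.png",cv2.resize(s[195:295,245:345],None,fx=6,fy=6,interpolation=cv2.INTER_CUBIC))
```

```text
depth -11.0 lat -0.2 z 208.9 yaw -84.21 t 8.0 | F in 0.2 lat -0.2 z -2.4 M [0.03 0.01 0.01]
[ -0.5 -26.   -0.1] [ 0.04 -0.01 -0.21]
```

View pics/g4.png

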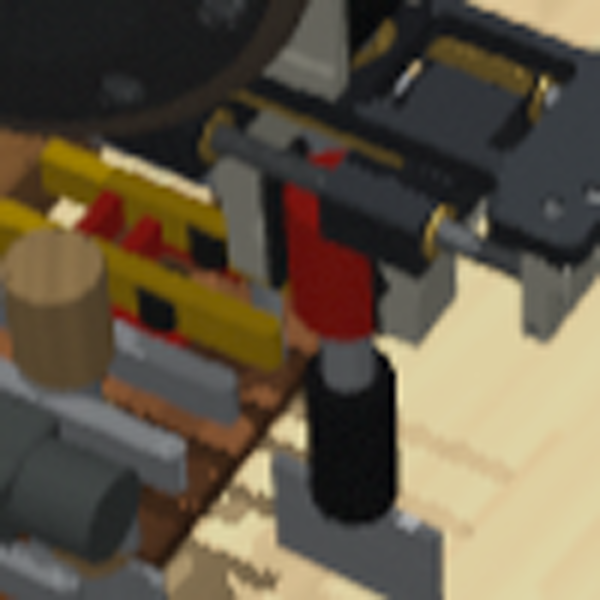

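The neck is in front of the yellow hook's mouth, its axis at crop (348, 365), with the prong end at (283, 345). I'm entering gently now.

Call:
apply_moves([
  {"fingers": 20,"delta_pos": [-0.8,-3,0],"angular": [0,0,0]},
  {"fingers": 20,"delta_pos": [-0.8,-7,0],"angular": [0,0,0]},
  {"fingers": 20,"delta_pos": [-0.8,-11,0],"angular": [0,0,0]},
  {"fingers": 20,"delta_pos": [-0.9,-15,0],"angular": [0,0,0]},
  {"fingers": 20,"delta_pos": [-0.9,-19,0],"angular": [0,0,0]},
  {"fingers": 20,"delta_pos": [-0.9,-22,0],"angular": [0,0,0]},
  {"fingers": 20,"delta_pos": [-1,-26,0],"angular": [0,0,0]},
  {"fingers": 20,"delta_pos": [-1,-26,0],"angular": [0,0,0]},
  {"fingers": 20,"delta_pos": [-1,-26,0],"angular": [0,0,0]},
])

```text
clock: 8.9
tool_pos: [0.5557, 0.079, 0.2091]
orientation: [180.0, -0.0, -84.2]
force: [-0.7, 0.0, -3.3]
opening: 0.0315
gripper_force: 30.0
```

```bash
python3 -c "
from h import *
st()
s=ctrl.snapshot('side')[:,:,::-1];cv2.imwrite('pics/s5.png',s)
# roller estimate from first picture (black spots between prongs, z~.192)
for x,y in((418,283),(385,325)): print(((onz('side',(x+.5)/4-.5+175,(y+.5)/4-.5+165,.192)[:2]-m)@np.c_[u,w])*1e3)
"
```

```text
depth 15.2 lat 0.6 z 209.1 yaw -84.20 t 8.9 | F in -0.7 lat 0.1 z -3.3 M [ 0.   -0.08  0.01]
[39.88871388 -7.70764706]
[39.16552982 20.45859288]
```

Call:
apply_moves([
  {"fingers": 20,"delta_pos": [0,-4,0],"angular": [0,0,0]},
  {"fingers": 20,"delta_pos": [0,-8,0],"angular": [0,0,0]},
  {"fingers": 20,"delta_pos": [0,-11,0],"angular": [0,0,0]},
  {"fingers": 20,"delta_pos": [-0.1,-11,0],"angular": [0,0,0]},
  {"fingers": 20,"delta_pos": [-0.1,-11,0],"angular": [0,0,0]},
])

```text
clock: 9.45
tool_pos: [0.5667, 0.0802, 0.2091]
orientation: [180.0, -0.0, -84.2]
force: [0.4, 0.0, -3.6]
opening: 0.0311
gripper_force: 30.0
```

Call:
apply_moves([
  {"fingers": 20,"delta_pos": [0,-1.5,0],"angular": [0,0,0]},
  {"fingers": 20,"delta_pos": [0,-3,0],"angular": [0,0,0]},
  {"fingers": 20,"delta_pos": [0,-3,0],"angular": [0,0,0]},
])

```text
clock: 9.75
tool_pos: [0.5698, 0.0806, 0.2092]
orientation: [-180.0, -0.0, -84.2]
force: [-0.4, 0.6, -2.6]
opening: 0.0316
gripper_force: 30.0
```

Call:
apply_moves([
  {"fingers": 20,"delta_pos": [0,-1.5,0],"angular": [0,0,0]},
  {"fingers": 20,"delta_pos": [0,-3,0],"angular": [0,0,0]},
  {"fingers": 20,"delta_pos": [0,-3,0],"angular": [0,0,0]},
])

```text
clock: 10.05
tool_pos: [0.5729, 0.0809, 0.2092]
orientation: [-180.0, -0.0, -84.2]
force: [-0.2, 0.1, -2.6]
opening: 0.0317
gripper_force: 30.0
```

```bash
python3 -c "
from h import *
st()"
```

```text
depth 32.4 lat 0.4 z 209.2 yaw -84.20 t 10.1 | F in -0.2 lat 0.1 z -2.6 M [-0.01 -0.04  0.02]
```

Call:
apply_moves([
  {"fingers": 20,"delta_pos": [0,-1,0],"angular": [0,0,0]},
  {"fingers": 20,"delta_pos": [0,-2,0],"angular": [0,0,0]},
  {"fingers": 20,"delta_pos": [0,-2,0],"angular": [0,0,0]},
])

```text
clock: 10.35
tool_pos: [0.5745, 0.0815, 0.2091]
orientation: [180.0, 0.0, -84.2]
force: [-2.4, 3.4, -2.3]
opening: 0.0316
gripper_force: 30.0
```

Call:
apply_moves([
  {"fingers": 20,"delta_pos": [0,-1,0],"angular": [0,0,0]},
  {"fingers": 20,"delta_pos": [0,-2,0],"angular": [0,0,0]},
  {"fingers": 20,"delta_pos": [0,-2,0],"angular": [0,0,0]},
])

```text
clock: 10.65
tool_pos: [0.5767, 0.0816, 0.2091]
orientation: [-180.0, 0.0, -84.2]
force: [-2.3, 3.9, -2.8]
opening: 0.0315
gripper_force: 30.0
```

Call:
apply_moves([
  {"fingers": 20,"delta_pos": [0,-1,0],"angular": [0,0,0]},
  {"fingers": 20,"delta_pos": [0,-2,0],"angular": [0,0,0]},
  {"fingers": 20,"delta_pos": [0,-2,0],"angular": [0,0,0]},
])

```text
clock: 10.95
tool_pos: [0.5786, 0.0814, 0.2092]
orientation: [180.0, -0.0, -84.2]
force: [-2.4, 3.1, -2.3]
opening: 0.031
gripper_force: 30.0
```

Call:
apply_moves([
  {"fingers": 20,"delta_pos": [0,-1,0],"angular": [0,0,0]},
  {"fingers": 20,"delta_pos": [0,-2,0],"angular": [0,0,0]},
  {"fingers": 20,"delta_pos": [0,-2,0],"angular": [0,0,0]},
])

```text
clock: 11.25
tool_pos: [0.581, 0.0817, 0.2092]
orientation: [-180.0, -0.0, -84.2]
force: [-1.7, 3.9, -2.6]
opening: 0.0315
gripper_force: 30.0
```

```bash
python3 -c "
from h import *
st()"
```

```text
depth 40.6 lat 0.3 z 209.2 yaw -84.20 t 11.2 | F in -1.3 lat 4.1 z -2.6 M [1.21 0.69 0.03]
```

The rollers began at a depth of about 34 mm, with about 4 N of force to one side. I'm centring by shifting toward +y.

Call:
apply_moves([
  {"fingers": 20,"delta_pos": [-0.5,0,0],"angular": [0,0,0]},
  {"fingers": 20,"delta_pos": [-0.8,0,0],"angular": [0,0,0]},
  {"fingers": 20,"delta_pos": [-0.8,0,0],"angular": [0,0,0]},
])

```text
clock: 11.55
tool_pos: [0.5807, 0.0823, 0.2092]
orientation: [-180.0, -0.0, -84.2]
force: [-0.7, 1.3, -2.9]
opening: 0.0313
gripper_force: 30.0
```

```bash
python3 -c "
from h import *
st()"
```

```text
depth 40.4 lat 1.0 z 209.2 yaw -84.20 t 11.6 | F in -0.5 lat 1.4 z -2.9 M [ 0.65  0.29 -0.  ]
```

Call:
apply_moves([
  {"fingers": 20,"delta_pos": [-0.4,-1,0],"angular": [0,0,0]},
  {"fingers": 20,"delta_pos": [-0.4,-2,0],"angular": [0,0,0]},
  {"fingers": 20,"delta_pos": [-0.4,-2,0],"angular": [0,0,0]},
])

```text
clock: 11.85
tool_pos: [0.5828, 0.083, 0.2092]
orientation: [-180.0, -0.0, -84.2]
force: [0.1, 0.7, -3.1]
opening: 0.0315
gripper_force: 30.0
```

Call:
apply_moves([
  {"fingers": 20,"delta_pos": [0,-1,0],"angular": [0,0,0]},
  {"fingers": 20,"delta_pos": [0,-2,0],"angular": [0,0,0]},
  {"fingers": 20,"delta_pos": [0,-2,0],"angular": [0,0,0]},
])

```text
clock: 12.15
tool_pos: [0.585, 0.0833, 0.2092]
orientation: [-180.0, 0.0, -84.2]
force: [1.6, 0.5, -4.5]
opening: 0.032
gripper_force: 30.0
```

```bash
python3 -c "
from h import *
st()"
```

```text
depth 44.8 lat 1.5 z 209.2 yaw -84.20 t 12.2 | F in 1.6 lat 0.3 z -4.5 M [ 0.4  -0.64  0.06]
```

Past the roller line at a depth of about 41 mm, since the push now reverses. The pad should come at about 54–55 mm.

Call:
apply_moves([
  {"fingers": 20,"delta_pos": [0,-1,0],"angular": [0,0,0]},
  {"fingers": 20,"delta_pos": [0,-2,0],"angular": [0,0,0]},
  {"fingers": 20,"delta_pos": [0,-2,0],"angular": [0,0,0]},
])

```text
clock: 12.45
tool_pos: [0.5869, 0.0836, 0.2093]
orientation: [-180.0, 0.0, -84.2]
force: [2.0, 0.3, -4.9]
opening: 0.0314
gripper_force: 30.0
```

Call:
apply_moves([
  {"fingers": 20,"delta_pos": [0,-1,0],"angular": [0,0,0]},
  {"fingers": 20,"delta_pos": [0,-2,0],"angular": [0,0,0]},
  {"fingers": 20,"delta_pos": [0,-2,0],"angular": [0,0,0]},
])

```text
clock: 12.75
tool_pos: [0.5885, 0.0837, 0.2092]
orientation: [180.0, -0.0, -84.2]
force: [1.5, 0.6, -5.4]
opening: 0.0315
gripper_force: 30.0
```

```bash
python3 -c "
from h import *
st()"
```

```text
depth 48.3 lat 1.4 z 209.2 yaw -84.20 t 12.8 | F in 1.6 lat 0.4 z -5.4 M [ 0.52 -0.62  0.05]
```

Call:
apply_moves([
  {"fingers": 20,"delta_pos": [0,-1,0],"angular": [0,0,0]},
  {"fingers": 20,"delta_pos": [0,-2,0],"angular": [0,0,0]},
  {"fingers": 20,"delta_pos": [0,-2,0],"angular": [0,0,0]},
])

```text
clock: 13.05
tool_pos: [0.59, 0.0839, 0.2092]
orientation: [179.9, 0.0, -84.2]
force: [-1.8, 1.6, -3.4]
opening: 0.0313
gripper_force: 30.0
```

Call:
apply_moves([
  {"fingers": 20,"delta_pos": [0,-1,0],"angular": [0,0,0]},
  {"fingers": 20,"delta_pos": [0,-1,0],"angular": [0,0,0]},
  {"fingers": 20,"delta_pos": [0,-1,0],"angular": [0,0,0]},
])

```text
clock: 13.35
tool_pos: [0.5909, 0.0838, 0.2092]
orientation: [179.9, -0.0, -84.2]
force: [-4.3, 1.1, -1.4]
opening: 0.0318
gripper_force: 30.0
```

```bash
python3 -c "
from h import *
st()"
```

```text
depth 50.7 lat 1.3 z 209.2 yaw -84.20 t 13.3 | F in -4.2 lat 1.6 z -1.4 M [0.67 1.77 0.03]
```

Run:
```python
from h import *
st()
s=ctrl.snapshot("side")[:,:,::-1];cv2.imwrite("pics/s6.png",s)
for f in("side0","s5","s6"):
    i=cv2.imread(f"pics/{f}.png");print(f,[(c.tolist(),q.tolist()) for c,q in blobs(i,0,6,170,40,6)[0] if q[0]<330])
q=[cv2.resize(cv2.imread(f"pics/{f}.png")[215:265,235:285],None,fx=7,fy=7,interpolation=cv2.INTER_CUBIC) for f in("s5","s6")]
cv2.imwrite("pics/g6.png",np.hstack(q))
```

```text
depth 50.7 lat 1.3 z 209.2 yaw -84.20 t 13.3 | F in -4.2 lat 1.6 z -1.4 M [0.67 1.77 0.03]
side0 [([265.7, 232.7], [258, 227, 19, 12, 79]), ([265.5, 247.3], [263, 246, 7, 4, 10]), ([273.4, 250.7], [271, 250, 6, 3, 7])]
s5 [([285.3, 235.0], [279, 220, 15, 26, 236]), ([261.8, 230.7], [258, 227, 8, 8, 37]), ([269.4, 235.1], [265, 231, 12, 8, 32]), ([265.7, 247.3], [263, 246, 6, 4, 9]), ([273.6, 250.9], [271, 250, 6, 3, 8])]
s6 [([267.5, 228.5], [258, 214, 19, 25, 239]), ([266.3, 247.7], [264, 246, 6, 4, 9]), ([273.6, 250.9], [271, 250, 6, 3, 8])]
```

Call:
apply_moves([
  {"fingers": 20,"delta_pos": [0,-0.5,0],"angular": [0,0,0]},
  {"fingers": 20,"delta_pos": [0,-0.5,0],"angular": [0,0,0]},
  {"fingers": 20,"delta_pos": [0,-0.5,0],"angular": [0,0,0]},
])

```text
clock: 13.7
tool_pos: [0.5913, 0.0837, 0.209]
orientation: [179.9, -0.0, -84.2]
force: [-5.5, 1.7, -0.1]
opening: 0.0317
gripper_force: 30.0
```

```bash
python3 -c "
from h import *
st()"
```

```text
depth 51.1 lat 1.2 z 209.0 yaw -84.20 t 13.7 | F in -5.3 lat 2.3 z -0.1 M [0.65 2.   0.02]
```

Call:
apply_moves([
  {"fingers": 20,"delta_pos": [0,-0.6,0],"angular": [0,0,0]},
  {"fingers": 20,"delta_pos": [0,-0.6,0],"angular": [0,0,0]},
  {"fingers": 20,"delta_pos": [0,-0.6,0],"angular": [0,0,0]},
])

```text
clock: 14.0
tool_pos: [0.5918, 0.0838, 0.209]
orientation: [179.9, -0.0, -84.2]
force: [-6.1, 1.1, -1.2]
opening: 0.0313
gripper_force: 30.0
```

```bash
python3 -c "
from h import *
st();
for i in range(4): ctrl.snapshot('side'); st()"
```

```text
depth 51.5 lat 1.2 z 209.0 yaw -84.20 t 14.0 | F in -5.9 lat 1.8 z -1.2 M [0.59 2.19 0.03]
depth 51.5 lat 1.2 z 209.0 yaw -84.20 t 14.1 | F in -5.2 lat 1.4 z -0.3 M [0.67 2.22 0.02]
depth 51.5 lat 1.1 z 209.0 yaw -84.20 t 14.1 | F in -5.7 lat 1.7 z -0.8 M [0.61 2.24 0.04]
depth 51.5 lat 1.1 z 209.0 yaw -84.20 t 14.2 | F in -5.6 lat 2.3 z -0.7 M [0.61 2.2  0.01]
depth 51.5 lat 1.2 z 209.0 yaw -84.20 t 14.2 | F in -5.4 lat 2.7 z -1.0 M [ 0.58  2.18 -0.05]
```

The slope is now the pad's own, about 1.2 N/mm, with roughly 2 mm of travel so far. About 1.2 mm more is needed.

Call:
apply_moves([
  {"fingers": 20,"delta_pos": [0,-0.5,0],"angular": [0,0,0]},
  {"fingers": 20,"delta_pos": [0,-0.9,0],"angular": [0,0,0]},
  {"fingers": 20,"delta_pos": [0,-0.9,0],"angular": [0,0,0]},
])

```text
clock: 14.5
tool_pos: [0.5925, 0.0838, 0.2089]
orientation: [179.9, -0.0, -84.2]
force: [-6.8, 1.2, -0.1]
opening: 0.0316
gripper_force: 30.0
```

```bash
python3 -c "
from h import *
st();
for i in range(3): ctrl.snapshot('side'); st()"
```

```text
depth 52.2 lat 1.1 z 208.9 yaw -84.20 t 14.5 | F in -6.6 lat 2.0 z -0.1 M [ 0.63  2.57 -0.04]
depth 52.2 lat 1.1 z 208.9 yaw -84.21 t 14.6 | F in -6.5 lat 1.7 z -0.6 M [ 0.64  2.56 -0.04]
depth 52.2 lat 1.1 z 208.9 yaw -84.20 t 14.6 | F in -7.0 lat 2.2 z -0.4 M [0.66 2.54 0.03]
depth 52.2 lat 1.1 z 209.0 yaw -84.20 t 14.7 | F in -6.6 lat 2.4 z -0.6 M [0.62 2.52 0.04]
```

Call:
apply_moves([
  {"fingers": 20,"delta_pos": [0,-0.4,0],"angular": [0,0,0]},
  {"fingers": 20,"delta_pos": [0,-0.7,0],"angular": [0,0,0]},
  {"fingers": 20,"delta_pos": [0,-0.7,0],"angular": [0,0,0]},
])

```text
clock: 14.95
tool_pos: [0.593, 0.0839, 0.2089]
orientation: [179.9, -0.0, -84.2]
force: [-6.5, 2.5, 0.1]
opening: 0.0314
gripper_force: 30.0
```

```bash
python3 -c "
from h import *
st();
for i in range(3): ctrl.snapshot('side'); st()"
```

```text
depth 52.7 lat 1.1 z 208.9 yaw -84.21 t 14.9 | F in -6.2 lat 3.2 z 0.1 M [0.66 2.77 0.03]
depth 52.7 lat 1.1 z 208.9 yaw -84.20 t 15.0 | F in -6.3 lat 2.0 z -0.0 M [0.66 2.77 0.04]
depth 52.7 lat 1.1 z 208.9 yaw -84.21 t 15.1 | F in -7.4 lat 2.2 z -0.8 M [0.59 2.73 0.03]
depth 52.7 lat 1.1 z 208.9 yaw -84.21 t 15.1 | F in -6.9 lat 2.0 z -0.9 M [0.65 2.77 0.  ]
```

Call:
apply_moves([
  {"fingers": 20,"delta_pos": [0,-0.5,0],"angular": [0,0,0]},
  {"fingers": 20,"delta_pos": [0,-0.5,0],"angular": [0,0,0]},
  {"fingers": 20,"delta_pos": [0,-0.5,0],"angular": [0,0,0]},
])

```text
clock: 15.4
tool_pos: [0.5933, 0.0839, 0.2089]
orientation: [179.8, -0.0, -84.2]
force: [-7.5, 1.4, 0.0]
opening: 0.0314
gripper_force: 30.0
```

```bash
python3 -c "
from h import *
st();
for i in range(2): ctrl.snapshot('side'); st()"
```

```text
depth 53.1 lat 1.1 z 208.9 yaw -84.21 t 15.4 | F in -7.3 lat 2.3 z 0.0 M [0.64 2.93 0.03]
depth 53.1 lat 1.0 z 208.9 yaw -84.21 t 15.4 | F in -7.5 lat 2.3 z -0.3 M [0.7  2.94 0.04]
depth 53.1 lat 1.1 z 208.9 yaw -84.21 t 15.5 | F in -8.0 lat 3.1 z 0.5 M [0.63 2.91 0.03]
```

About 3.3 mm of pad travel at about 7.4 N. Now I lower onto the prongs by feel.

Call:
apply_moves([
  {"fingers": 20,"delta_pos": [-0.3,0,0.7],"angular": [0,0,0]},
  {"fingers": 20,"delta_pos": [-0.3,0,1],"angular": [0,0,0]},
  {"fingers": 20,"delta_pos": [-0.3,0,1],"angular": [0,0,0]},
])

```text
clock: 15.8
tool_pos: [0.5933, 0.0838, 0.2079]
orientation: [179.8, -0.1, -84.2]
force: [-7.5, 0.2, 0.5]
opening: 0.0318
gripper_force: 30.0
```

```bash
python3 -c "
from h import *
st();
for i in range(2): ctrl.snapshot('side'); st()"
```

```text
depth 53.0 lat 1.0 z 207.9 yaw -84.21 t 15.8 | F in -7.4 lat 1.1 z 0.5 M [0.06 2.8  0.05]
depth 53.0 lat 1.0 z 207.9 yaw -84.21 t 15.8 | F in -7.7 lat 2.1 z -0.2 M [ 0.07  2.88 -0.  ]
depth 53.0 lat 1.0 z 207.9 yaw -84.21 t 15.9 | F in -8.0 lat 0.4 z -0.4 M [0.06 2.81 0.03]
```

Call:
apply_moves([
  {"fingers": 20,"delta_pos": [0,0,0.8],"angular": [0,0,0]},
  {"fingers": 20,"delta_pos": [0,0,0.8],"angular": [0,0,0]},
  {"fingers": 34,"delta_pos": [0,0,0.8],"angular": [0,0,0]},
  {"fingers": 38,"delta_pos": [0,0,0.8],"angular": [0,0,0]},
  {"fingers": 44,"delta_pos": [0,0,0.8],"angular": [0,0,0]},
  {"fingers": 52,"delta_pos": [0,0,0.8],"angular": [0,0,0]},
  {"fingers": 60,"delta_pos": [0,0,0.8],"angular": [0,0,0]},
  {"fingers": 60,"delta_pos": [0,0,0.8],"angular": [0,0,0]},
  {"fingers": 60,"delta_pos": [0,0,0.8],"angular": [0,0,0]},
])

```text
clock: 16.8
tool_pos: [0.5949, 0.0846, 0.2076]
orientation: [-180.0, 0.0, -84.2]
force: [-0.2, 0.4, 0.1]
opening: 0.0596
gripper_force: 0.0
```

```bash
python3 -c "
from h import *
st()
s=ctrl.snapshot('side')[:,:,::-1];cv2.imwrite('pics/s7.png',s)
print([(c.tolist(),q.tolist()) for c,q in blobs(s,0,6,170,40,6)[0] if q[0]<330])"
```

```text
depth 54.7 lat 1.7 z 207.6 yaw -84.19 t 16.8 | F in -0.2 lat 0.4 z 0.1 M [ 0.12  0.   -0.01]
[([270.8, 210.6], [267, 210, 8, 3, 15]), ([269.2, 229.2], [258, 215, 23, 25, 320]), ([266.3, 247.7], [264, 246, 6, 4, 9]), ([273.4, 250.6], [271, 250, 5, 3, 8])]
```

Call:
apply_moves([
  {"fingers": 60,"delta_pos": [0,0,-8],"angular": [0,0,0]},
  {"fingers": 60,"delta_pos": [0,0,-25],"angular": [0,0,0]},
  {"fingers": 60,"delta_pos": [0,0,-50],"angular": [0,0,0]},
  {"fingers": 60,"delta_pos": [0,0,-80],"angular": [0,0,0]},
  {"fingers": 60,"delta_pos": [0,0,-110],"angular": [0,0,0]},
  {"fingers": 60,"delta_pos": [0,50,-130],"angular": [0,0,0]},
  {"fingers": 60,"delta_pos": [0,90,-130],"angular": [0,0,0]},
  {"fingers": 60,"delta_pos": [0,130,-130],"angular": [0,0,0]},
  {"fingers": 60,"delta_pos": [0,150,-130],"angular": [0,0,0]},
  {"fingers": 60,"delta_pos": [0,150,-130],"angular": [0,0,0]},
])

```text
clock: 17.85
tool_pos: [0.4435, 0.0689, 0.3393]
orientation: [-179.8, 0.1, -84.1]
force: [1.0, 0.4, 0.2]
opening: 0.0597
gripper_force: 0.0
```

Run:
```python
from h import *
st()
s=ctrl.snapshot('side')[:,:,::-1];cv2.imwrite('pics/s8.png',s);t=ctrl.snapshot('top')[:,:,::-1];cv2.imwrite('pics/t8.png',t)
print([(c.tolist(),q.tolist()) for c,q in blobs(s,0,6,170,40,6)[0] if q[0]<330])
for k,a,b,sm in(("blue",108,125,120),("green",50,75,150)): print(k,[(c.tolist(),q.tolist()) for c,q in blobs(s,a,b,sm)[0]])
A=np.hstack([cv2.resize(s[165:315,175:335],None,fx=2.5*1.33,fy=2.5*1.33,interpolation=cv2.INTER_CUBIC),cv2.resize(t[170:320,220:340],None,fx=2.5*1.33,fy=2.5*1.33)[:, :]])[:, :800];cv2.imwrite("pics/f.png",A[:, :800]);print(A.shape)
```

```text
depth -97.5 lat 3.5 z 339.3 yaw -84.14 t 17.9 | F in 1.1 lat 0.3 z 0.2 M [ 0.06 -0.15  0.01]
[([270.6, 224.7], [258, 209, 23, 31, 518]), ([265.7, 247.3], [263, 246, 7, 4, 11]), ([273.5, 250.6], [271, 250, 6, 3, 8])]
blue [([286.4, 210.9], [278, 200, 17, 21, 243]), ([164.5, 252.8], [139, 242, 44, 20, 284])]
green [([297.0, 188.0], [289, 177, 16, 24, 302])]
(499, 800, 3)
```

View pics/f.png

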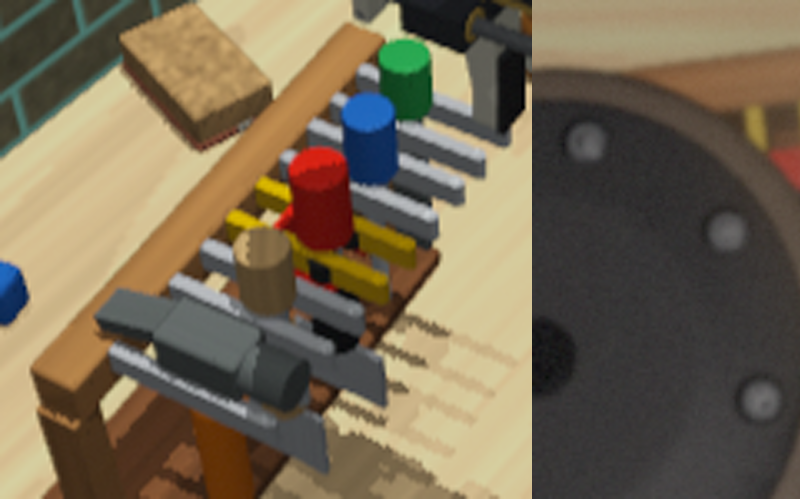

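The scraper hangs upright in the yellow hook, knob top at crop (319, 165). The blue, green, pale and hammer tools are unmoved. One numeric check, then I hand in.

Run:
```python
from h import *
k=3.325;print((onz("side",(319.5)/k-.5+175,165.5/k-.5+165,.25)[:2]-m)@np.c_[u,w]*1e3)
print(ctrl.get_obs()["force"]);print(ctrl.close_job())
```

```text
[47.38976701  0.69822293]
[0.74401391 0.46628373 0.89235798]
the job is handed in; nothing more can be done
None
```

The scraper hangs in the yellow middle hook, blade edge-on and its neighbours unmoved; the pad was pressed about 3.3 mm (judged from the push force, not seen), and the job was handed in at about 18 s.

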